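# Close the split crystal mount and hold it shut

## Task

The lower half of the copper crystal mount was left tipped towards you on its tilting stand for loading: bring the cradle back to level. Then pick up the copper cover half from the pad, set it on the two dowels the right way round, and press it fully shut against the sprung crystal, firmly but without forcing it. Finish while still holding the cover pressed flush, so that a colleague can put in the screws; leave the other things on the table where they are.

Things in the scene. Friction and masses are not known exactly. Their poses are not given: they have to be found in the camera images.
- stand: Black anodised tilting stand fixed to the table: base plate 120 (x) x 104 (y) x 10 mm, two upright cheeks at y = +-33 to 41 mm, 64 mm high, carrying a trunnion axis along the stand's y, 52 mm above the table; bare metal knob on the -y side. Origin: centre of the underside; -x side faces roughly to the robot. The cradle tilts between the cheeks.
- cradle (a joint): Tilt of the cradle about the trunnion axis, rad: 0 = level, positive = tipped towards the robot (front end down, rear end up), range -0.4 to 0.4. A stiff friction hinge without a stop at level: it stays where it is left. About 9 N, straight down on the high end's rubber tab, moves it.
- mating_face (a point): Centre of the flat mating face of the copper lower half (64 x 50 mm) that is fixed on the bare aluminium cradle plate (124 (x) x 58 (y) mm). 20 mm from the trunnion axis; 72 mm above the table, right above the stand's origin, when the cradle is level. The frame turns with the cradle; its z is normal to the face.
- rear_tab (a point): Middle of the top of the black ribbed rubber tab on the cradle's rear end (the end away from the robot), 53 mm from the trunnion axis along the stand's +x; the tab is 18 x 50 mm. 48 mm above the table when the cradle is level. Press down here with the closed fingers to tip the cradle back.
- front_tab (a point): The same on the front end, 53 mm from the axis along the stand's -x; 48 mm above the table when level. Press here if the cradle was tipped too far back.
- dowel_a (a point): Foot, on the mating face, of the front left steel dowel, 22 mm to -x and 16 mm to +y of the face's centre. Dowels: 6 mm diameter, 14.5 mm tall, bullet nosed. The frame turns with the cradle; its z is normal to the face.
- dowel_b (a point): Foot of the rear right dowel, 16 mm to +x and 16 mm to -y of the face's centre.
- rod_seat (a joint): Travel (m) of the sprung brass carriage with the pink crystal rod (10 mm diameter, along the stand's x, in the middle of the lower half): 0 = free, rod top 9 mm above the mating face; about 0.0045 with the cover shut. The spring pushes up with 8 N free, 12.5 N shut: more than the cover's weight, so the cover springs up 4.5 mm unless held down.
- cover: Copper cover half, 64 (x) x 50 (y) x 24 mm, about 0.35 kg, lying mating face down on the pad. Origin: centre of the underside. White dot on top at its -x end; seated, this end is at the stand's front, where the front tab has a white dot, and its origin is on mating_face. A channel for the rod, 14 mm wide and 4.5 mm deep, runs under it along x. Grip it by the flat long sides, 50 mm apart.
- cover_hole_a (a point): Mouth, in the cover's underside, of the 8 mm through hole for dowel_a: x -22, y +16 mm of the cover. (The 11 mm holes in the other two corners are for the screws.)
- cover_hole_b (a point): Mouth in the underside of the 8 mm through hole for dowel_b: x +16, y -16 mm of the cover.
- pad: Dark teal foam pad, 130 (x) x 110 (y) x 10 mm, fixed; the cover lies on it. Origin: centre of the underside.
- mirror_mount: Bystander: small black mirror mount with a round mirror, 28 x 45 x 45 mm, standing. Origin: underside.
- screw_one: Bystander: steel cap screw lying on its side, 10 x 28 x 10 mm. Origin: underside.
- screw_two: Bystander: steel cap screw lying on its side, 10 x 27 x 10 mm. Origin: underside.

How it is judged:
By the outcome, as a careful person would: the job done as asked, in the order asked, and still so for the second after the job is handed in, while the arm keeps its last pose, push and grip.
It also fails if it takes over 45 s, if anything falls off the work surface, if the arm or the gripper's body presses on something with over 40 N, if the wrist force passes 120 N, or if a joint passes its speed limit or range.

## Robot

A 6-joint arm with a two-finger parallel gripper is mounted at the origin on a cart in front of the work surface, level with it; the furniture and walls round the work are solid. World frame = base frame: x ahead of the robot, y to its left, z up, the work surface at z = 0. Lengths are in m, angles in rad, forces in N, time in s.
With the tool pointing down it reaches from about 0.375 to 0.975 m from the base axis. Payload 3.8 kg.
Tool frame: the origin (TCP) lies midway between the tips of the shut fingers; the grasp point (between the pads) lies 19 mm behind it; z points along the fingers, y is the line along which they close (so a half turn about z gives the same grasp; the last joint's range is limited). The gripper opens to 85 mm and grips with 20 to 120 N. Pads are 22 mm wide; open, the fingers measure 114 mm over their backs; the gripper's body (76 mm by 85 mm) begins 54 mm behind the grasp point. The pads swing forward as they close: fully open they stand 13 mm farther back than shut.
Start: joints at [1.196, 0.264, 1.604, -0, 1.274, -0.037], TCP at [0.224, 0.637, 0.231] pointing down, gripper open.
Joint ranges: [-2.63, 2.63], [-0.94, 2.18], [0.31, 2.57], [-1.31, 4.45], [0, 2.66], [-2.55, 2.55]. Speed limits (rad/s): [2.57, 2.57, 3.14, 3.14, 3.14, 3.14].

## Interface

Orientations are given as a rotation vector (axis times angle).
In Python, from workcell import status, read_camera, workorder, masks_of gives the robot as it stands.
- The arm moves only by the tool drive_tool, never from a script. Its argument "rows" is a list of rows, each a list of 7 numbers: the turn, a rotation vector about the tool's x, y, z in degrees, then the shift along the tool's x, y, z in m, then the opening, from 0 (shut) to 1 (fully open). In form: [[ax, ay, az, tx, ty, tz, claw], ...]. A call has 1 to 8 rows; each row shifts and turns the commanded pose from where the row before left it, along the tool's axes as they then stand; what a row does not reach is not made up. A row lasts 1/12 s, in which the tool goes at most 41.7 mm and 7.16 degrees, less where a joint would pass 70% of its speed; a pose out of reach is approached as far as the arm can. A call is refused whole if a number of a shift passes 0.0417 or a number of a turn 7.16, either way. A call with a gripper value outside its range is refused whole. The fingers move at their own pace and stop on an object; "force" is the grip in N (left out, the last holds). Time passes only in rows, so rows that do not move let the fingers close. It gives the time, the measured TCP pose, the force, the opening and the grip force at its end, in the units of the state.
- status.read_state(): the state, without advancing time (a new reading comes with each control period).
- read_camera(name): name is "side" or "top"; returns a dict with "color" (400x640x3 uint8, red, green, blue), "intrinsics" (3x3 intrinsics, pixels), "world_from_camera" (4x4, takes a point from camera to world coordinates). Camera axes: x right, y up, looking along -z (the intrinsics and any distortion apply to the point x, -y, -z); pixel columns grow to the right and rows downward; lengths in m; the calibration is good to about 2 mm. A picture is of the moment at which its call begins. There is no depth.
- workorder.finish_job(): hands the job in; it is judged then, once.
Trained networks look in a picture, given as the dict that the camera call returned (one of the last four; its "shot" number tells which), for a name from the list of things; names that differ only in an ending like _2 or _b are one class to them, and where a whole thing is asked for, a point or a joint stands for the part that bears it (a point fixed in the world has none). Each returns a list of dicts, best first, with "score" (0 to 1); they miss things now and then, are a little off and sometimes report something else, mostly with a low value. They report only what shows in the picture. A call takes as long as a camera call.
- masks_of(picture, name): "mask" (400x640 bool, what is visible of it) and "bbox" ([left, top, right, bottom] in pixels, round what is visible of it).
The state is a dict: "time": time; "q": joint angles; "joint_vel": joint speeds; "joint_torque": joint torques, N m; "tool_pos": TCP position; "tcp_rot": TCP orientation; "wrist_force": force on the tool from outside, world axes, zero at the start; "torque": the same for the moment, N m; "width": opening from 0.0 (shut) to 1.0 (fully open); "grip_force": force on a finger pad.
Only numpy, scipy, OpenCV 4.12 (cv2) and the standard library are available. Lean on these libraries where they do the work, as an engineer would, in place of code of your own. Each camera call takes 0.05 s, during which the arm holds its last target. There are 200 camera calls.

## Working session

There is one attempt and no reset: what is moved stays moved. The work goes in short steps, Python scripts to look and compute and a tool call to move; the robot and the scene stay as the last step left them, time stands still between calls to the robot, and variables do not carry over. Pictures are saved under pics/ and viewed, at most 10 in all, crops included, and the job is handed in when it is done.

Besides the shell and the picture viewer there is one more tool, called after "Call:" in YAML: its name, and indented under it one key for each argument. drive_tool: Moves the arm, as the interface text tells. Its arguments: {"type":"object","properties":{"rows":{"type":"array"},"force":{"type":"number"}},"required":["rows"]}

```bash
mkdir -p pics; ls; cat > h.py <<'E'
import numpy as np, cv2
from workcell import status, read_camera, workorder, masks_of
def proj(p,P):
    P=np.atleast_2d(P); W=np.linalg.inv(p["world_from_camera"]); c=P@W[:3,:3].T+W[:3,3]
    c=c*[1,-1,-1]; u=c@np.array(p["intrinsics"]).T; return u[:,:2]/u[:,2:]
def ray(p,uv):
    T=np.array(p["world_from_camera"]); d=np.linalg.inv(p["intrinsics"])@[uv[0],uv[1],1]; d=T[:3,:3]@(d*[1,-1,-1]); return T[:3,3],d/np.linalg.norm(d)
def atz(p,uv,z):
    o,d=ray(p,uv); return o+d*(z-o[2])/d[2]
def tri(rays):
    A=0;b=0
    for o,d in rays:
        M=np.eye(3)-np.outer(d,d); A=A+M;b=b+M@o
    return np.linalg.solve(A,b)
E
python3 - <<'E'
from h import *
print(status.read_state())
for n in("side","top"):
    p=read_camera(n); cv2.imwrite(f"pics/{n}0.png",p["color"][:,:,::-1]); print(n,[k for k in p],np.round(p["intrinsics"],1).tolist(),np.round(p["world_from_camera"],3).tolist())
    for o in("stand","cradle","cover","pad","dowel_a","mating_face","rear_tab","front_tab","cover_hole_a"):
        for m in masks_of(p,o)[:3]:
            ys,xs=np.nonzero(m["mask"]); print(o,round(m["score"],2),m["bbox"],xs.mean().round(1),ys.mean().round(1),len(xs))
E
```

```text
pics
{'time': 0.0, 'q': array([ 1.19611050e+00,  2.64792835e-01,  1.60543801e+00,  2.08842248e-05,
        1.27368844e+00, -3.69224846e-02]), 'joint_vel': array([ 0.00030187, -0.00246419, -0.00149895,  0.00178887,  0.00054273,
       -0.00181136]), 'joint_torque': array([-4.17261137e-03, -5.15127218e+01, -3.67300200e+01, -4.85661876e-04,
        1.32826509e-02,  3.29049624e-05]), 'tool_pos': array([0.22341089, 0.63614971, 0.22990073]), 'tcp_rot': array([-0.52796496, -3.09640674,  0.00357057]), 'wrist_force': array([ 0.2838948 , -0.33244779,  0.14244536]), 'torque': array([ 0.00559158, -0.05094637, -0.03754314]), 'grip_force': 0.0, 'width': 1.003742016255745}
side ['color', 'intrinsics', 'world_from_camera', 'shot'] [[382.8, 0.0, 327.1], [0.0, 382.8, 196.7], [0.0, 0.0, 1.0]] [[-0.999, -0.016, 0.028, 0.528], [0.032, -0.616, 0.787, 0.689], [0.004, 0.788, 0.616, 0.617], [0.0, 0.0, 0.0, 1.0]]
stand 0.7 [303.9, 207.4, 360.5, 264.4] 331.9 235.7 2526
cradle 0.65 [303.3, 206.5, 360.3, 248.7] 333.8 225.5 1262
cradle 0.23 [312.2, 152.2, 336.4, 171.8] 325.4 161.4 418
cover 0.63 [310.5, 153.1, 33
[... 694 characters left out ...]
0.0, 324.3], [0.0, 447.7, 201.2], [0.0, 0.0, 1.0]] [[-0.004, 0.993, -0.114, 0.391], [-1.0, -0.006, -0.014, -0.006], [-0.015, 0.114, 0.993, 1.068], [0.0, 0.0, 0.0, 1.0]]
stand 0.59 [271.8, 178.8, 330.1, 238.5] 300.1 209.9 2387
cradle 0.58 [279.0, 179.3, 323.5, 235.7] 300.0 207.7 1383
cover 0.84 [415.7, 188.0, 445.9, 226.0] 430.1 205.4 672
pad 0.59 [406.2, 180.1, 457.1, 236.9] 432.5 210.6 1978
dowel_a 0.62 [280.8, 179.1, 323.8, 236.1] 300.0 207.9 1333
mating_face 0.74 [283.6, 180.5, 322.5, 233.8] 299.9 208.2 1367
rear_tab 0.61 [284.8, 179.3, 322.2, 233.1] 300.2 207.6 1347
front_tab 0.82 [283.7, 176.1, 324.9, 237.9] 300.1 208.1 1407
cover_hole_a 0.93 [415.0, 188.1, 448.0, 223.1] 430.3 205.3 669
```

```bash
python3 - <<'E'
import cv2,numpy as np
a=cv2.imread("pics/top0.png");b=cv2.imread("pics/side0.png")
A=cv2.resize(a[160:250,255:465],None,fx=3.8,fy=3.8,interpolation=cv2.INTER_CUBIC)
B=cv2.resize(b[140:275,255:415],None,fx=5,fy=4.4,interpolation=cv2.INTER_CUBIC)
cv2.imwrite("pics/t1.png",A);cv2.imwrite("pics/s1.png",B)
print(A.shape,B.shape)
cv2.imwrite("pics/both.png",np.vstack([cv2.resize(a,(480,300)),cv2.resize(b,(480,300))]))
E
```

```text
(342, 798, 3) (594, 800, 3)
```

View pics/t1.png

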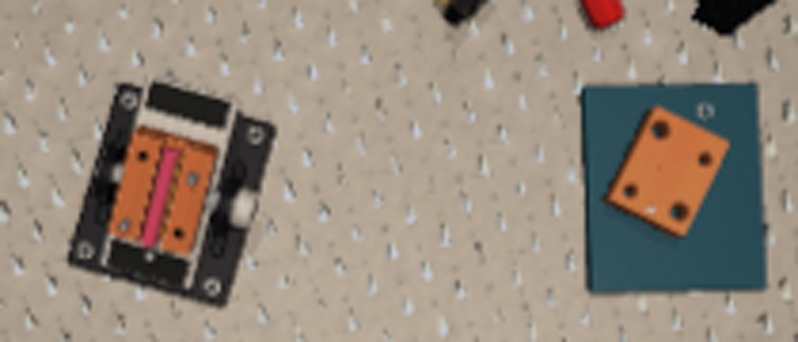

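View pics/s1.png

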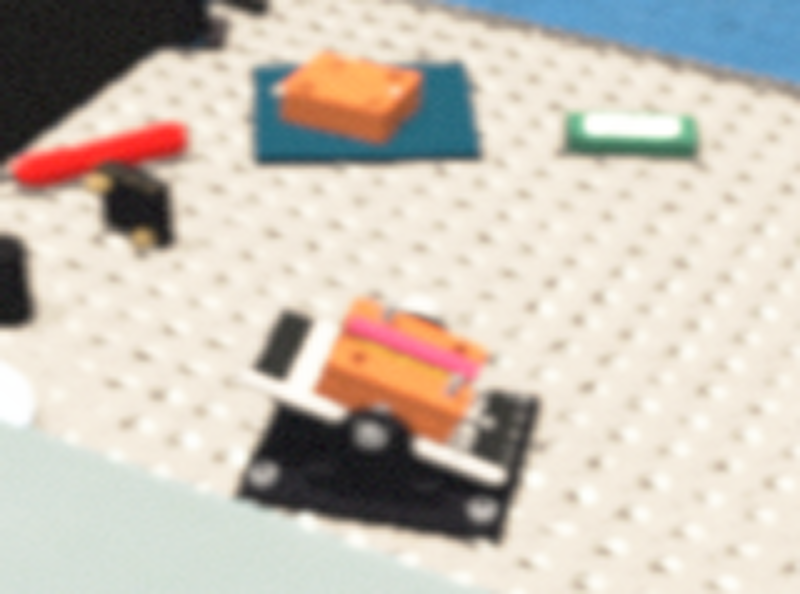

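View pics/both.png

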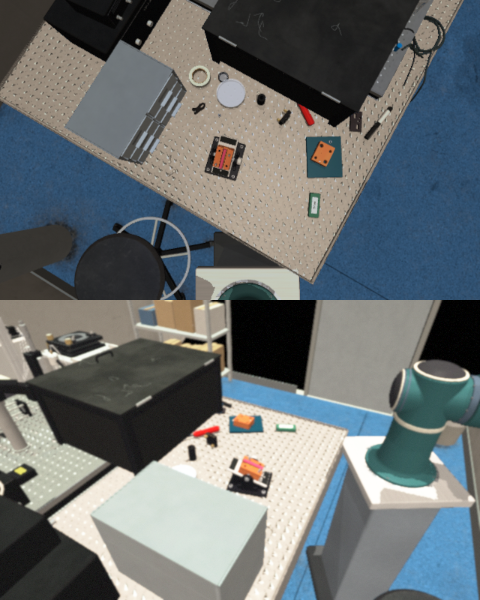

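The top view shows the stand at left (crop centre ~(172,195)), with its white front dot at the bottom and a yaw near −14°. The cover is on the pad at right (crop centre ~(668,172)), with its white dot at the lower end and a yaw near −28°. The side view shows the cradle with its front down. A tall black box stands behind the pad.

```bash
cat >> h.py <<'E'
from scipy.optimize import least_squares
def Rz(a): c,s=np.cos(a),np.sin(a); return np.array([[c,-s,0],[s,c,0],[0,0,1]])
def Ry(a): c,s=np.cos(a),np.sin(a); return np.array([[c,0,s],[0,1,0],[-s,0,c]])
def orange(p):
    h=cv2.cvtColor(p["color"],cv2.COLOR_RGB2HSV); return ((h[...,0]>5)&(h[...,0]<18)&(h[...,1]>120)&(h[...,2]>90)).astype(np.uint8)
def blob(p,uv,r=3,sign=-1):
    g=p["color"].astype(float).sum(2); x,y=np.round(uv).astype(int); w=sign*g[y-r:y+r+1,x-r:x+r+1]; w=np.clip(w-np.median(w),0,None)
    Y,X=np.mgrid[y-r:y+r+1,x-r:x+r+1]; return np.array([(w*X).sum(),(w*Y).sum()])/w.sum()
def ci(p,scale,off,c): return (np.array(c)+.5)/scale-.5+off
E
python3 - <<'E'
from h import *
T=read_camera("top");S=read_camera("side")
t=lambda c:ci(T,3.8,[255,160],c)
s=lambda c:ci(S,[5,4.4],[255,140],c)
# cover: holes in top, z free
H=np.array([[-22,16,24],[16,-16,24]])*1e-3
uv=[blob(T,t(c)) for c in((630,190),(705,160))]
big=[blob(T,t(c)) for c in((660,130),(680,211))]
print("holes raw",[t(c).round(1) for c in((630,190),(705,160))],np.round(uv,1).tolist(),np.round(big,1).tolist())
a,b=[atz(T,u,.034) for u in uv]; d=b-a
yaw=np.arctan2(d[1],d[0])-np.arctan2(-32,38); print("cover len",np.linalg.norm(d[:2]),"yaw",np.degrees(yaw),"origin",a-Rz(yaw)@[-.022,.016,0], "rect of big", [atz(T,u,.034).round(4).tolist() for u in big])
for n,p in(("top",T),("side",S)):
    m=masks_of(p,"cover")[0]; mk=(m["mask"]&(orange(p)>0)).astype(np.uint8); c=max(cv2.findContours(mk,0,2)[0],key=cv2.contourArea); r=cv2.minAreaRect(c); print(n,r)
# heights via triangulation: holes/dot in side view crop; white dot
dotT=blob(T,t((650,210)),2,1);dotS=blob(S,s((397,90)),2,1)
P=tri([ray(T,dotT),ray(S,dotS)]); print("dot",P)
st=[blob(T,t(c),3,1) for c in((129,100),(256,134),(213,288),(86,250))]
w=np.array([atz(T,u,.011) for u in st]); print("stand screws",w.round(4).tolist(),"mean",w.mean(0)); e=w[0]-w[3]+w[1]-w[2]; print("yaw",np.degrees(np.arctan2(e[1],e[0])))
for c,z in(((265,475),.011),((483,512),.011)): print("side screws",atz(S,blob(S,s(c),3,1),z))
print("box corner", [atz(T,u,z) for u in((453,160),) for z in(0,.3)])
print("mirror/pad corners",[atz(T,t(c),.01).round(3).tolist() for c in((583,88),(758,85),(765,290),(590,292))])
E
```

```text
holes raw [array([420.4, 209.6]), array([440.2, 201.7])] [[420.0, 209.7], [440.2, 201.5]] [[428.2, 193.5], [433.5, 215.3]]
cover len 0.05072530625492203 yaw -28.34725004458075 origin [ 0.50031269 -0.23697085  0.034     ] rect of big [[0.5261, -0.2326, 0.034], [0.4754, -0.2432, 0.034]]
top ((430.300048828125, 204.90000915527344), (21.913463592529297, 26.385601043701172), 26.56505012512207)
side ((324.76470947265625, 161.44117736816406), (24.4960994720459, 16.492422103881836), 14.03624439239502)
dot [ 0.47766515 -0.22645058  0.03076209]
stand screws [[0.5477, 0.0898, 0.011], [0.5271, 0.015, 0.011], [0.4323, 0.0421, 0.011], [0.4552, 0.1216, 0.011]] mean [0.49056921 0.06711535 0.011     ]
yaw -17.45736933418552
side screws [0.55016873 0.0951045  0.011     ]
side screws [0.45547003 0.1223376  0.011     ]
box corner [array([ 0.61191555, -0.30227535,  0.        ]), array([ 0.54981359, -0.21901604,  0.3       ])]
mirror/pad corners [[0.555, -0.191, 0.01], [0.557, -0.3, 0.01], [0.428, -0.3, 0.01], [0.428, -0.192, 0.01]]
```

```bash
python3 - <<'E'
from h import *
T=read_camera("top");S=read_camera("side")
for a,b in(((125,160),(267,217)),((185,80),(155,163)),((68,115),(240,270))): print(tri([ray(T,np.array(a)*4/3),ray(S,np.array(b)*4/3)]).round(3))
print([atz(T,np.array((345,123))*4/3,z).round(3) for z in(0,.1,.2)],"side black box top near corner", tri([ray(T,np.array((207,12))*4/3),ray(S,np.array((150,85))*4/3)]))
# tilt fit: side picks of plate near edge + top/side rod ends + tabs
t=lambda c:ci(T,3.8,[255,160],c); s=lambda c:ci(S,[5,4.4],[255,140],c)
obs=[(S,s((347,327)),None),(S,s((483,372)),None),(T,t((172,150)),None),(T,t((151,246)),None)]
pts=np.array([[32,0,24],[-32,0,24],[32,0,24],[-32,0,24]])*1e-3  # rod top-ish, rel. axis (z 20 face +4)
# rectangular copper ends seen from top
def f(v,full=False):
    x,y,yaw,th=v; r=[]
    for (p,uv,_),q in zip(obs,pts):
        w=Rz(yaw)@(Ry(-th)@q)+[x,y,.052]; r.append(proj(p,w)[0]-uv)
    sc=[blob(T,t(c),3,1) for c in((129,100),(256,134),(213,288),(86,250))]
    return np.r_[np.ravel(r),((x-.4906)/.001)*.5,((y-.0671)/.001)*.5]
R=least_squares(f,[.49,.067,-.28,.2]); print("x y yaw th",R.x.round(4),np.degrees(R.x[2:]),R.fun.round(1))
E
```

```text
[0.472 0.33  0.161]
[0.709 0.17  0.164]
[0.555 0.464 0.222]
[array([ 0.602, -0.319,  0.   ]), array([ 0.582, -0.289,  0.1  ]), array([ 0.562, -0.26 ,  0.2  ])] side black box top near corner [0.75442383 0.08227304 0.34257176]
x y yaw th [ 0.4907  0.0684 -0.2191  0.3767] [-12.55170726  21.58135748] [ 0.4 -2.1  0.2 -0.6 -0.8 -1.1 -0.3  0.5  0.   0.6]
```

Call:
drive_tool:
  rows:
    - [0,0,-0.5,-0.024,-0.028,-0.006,0]
    - [0,0,-0.5,-0.024,-0.028,-0.006,0]
    - [0,0,-0.5,-0.024,-0.028,-0.006,0]
    - [0,0,-0.5,-0.024,-0.028,-0.006,0]
    - [0,0,-0.5,-0.024,-0.028,-0.006,0]
    - [0,0,-0.5,-0.024,-0.028,-0.006,0]
    - [0,0,-0.5,-0.024,-0.028,-0.006,0]
    - [0,0,-0.5,-0.024,-0.028,-0.006,0]
  force: 40

```text
time: 1.97
tool_pos: [0.3392, 0.3637, 0.2798]
tcp_rot: [0.418, 3.113, 0.001]
wrist_force: [0.4, 0.4, -0.3]
width: 0.005
grip_force: 0.0
```

```bash
cat >> h.py <<'E'
from scipy.spatial.transform import Rotation as Ro
def goto(x,y,z,yaw):  # needed tool-frame shift (turn spread evenly not included) and az
    s=status.read_state(); R=Ro.from_rotvec(s["tcp_rot"]).as_matrix(); yc=np.degrees(np.arctan2(-R[0,1],R[1,1]))
    d=R.T@(np.array([x,y,z])-s["tool_pos"]); az=-(yaw-yc)
    print("t",round(s["time"],2),"pos",s["tool_pos"].round(4),"yaw",yc.round(2),"tilt",R[:,2].round(4),"| shift",d.round(4),"turn",round(az,2),"| F",s["wrist_force"].round(1),"w",round(s["width"],3),s["grip_force"])
    Rn=R@Ro.from_rotvec([0,0,np.radians(az)]).as_matrix(); print("shift if turned first",(Rn.T@R@d).round(4))
E
python3 -c "
from h import *
goto(.541,.053,.12,-15.5)"
```

```text
t 1.97 pos [0.3392 0.3637 0.2798] yaw -15.3 tilt [ 5.e-04  4.e-04 -1.e+00] | shift [-0.2766 -0.2465  0.1598] turn 0.2 | F [ 0.4  0.4 -0.3] w 0.005 0.0
shift if turned first [-0.2774 -0.2455  0.1598]
```

Call:
drive_tool:
  rows:
    - [0,0,0,-0.028,-0.025,0.005,0]
    - [0,0,0,-0.028,-0.025,0.005,0]
    - [0,0,0,-0.028,-0.025,0.005,0]
    - [0,0,0,-0.028,-0.025,0.005,0]
    - [0,0,0,-0.028,-0.025,0.01,0]
    - [0,0,0,-0.028,-0.025,0.01,0]
    - [0,0,0,-0.028,-0.025,0.01,0]
    - [0,0,0,-0.028,-0.025,0.01,0]

```text
time: 2.63
tool_pos: [0.5028, 0.1114, 0.2193]
tcp_rot: [0.42, 3.112, 0.001]
wrist_force: [0.4, 1.1, 0.3]
width: -0.0
grip_force: 0.0
```

Call:
drive_tool:
  rows:
    - [0,0,0,-0.025,-0.022,0.02,0]
    - [0,0,0,-0.027,-0.022,0.02,0]
    - [0,0,0,0,0,0.03,0]
    - [0,0,0,0,0,0.028,0]
    - [0,0,0,0,0,0,0]
    - [0,0,0,0,0,0,0]

```text
time: 3.13
tool_pos: [0.5387, 0.0567, 0.1197]
tcp_rot: [-0.42, -3.109, 0.001]
wrist_force: [0.3, -0.5, 0.4]
width: 0.0
grip_force: 0.0
```

```bash
python3 - <<'E'
from h import *
goto(.541,.053,.08,-15.5)
T=read_camera("top");S=read_camera("side")
A=cv2.resize(T["color"][150:250,240:340,::-1],(400,400),interpolation=cv2.INTER_CUBIC)
B=cv2.resize(S["color"][180:280,280:380,::-1],(400,400),interpolation=cv2.INTER_CUBIC)
cv2.imwrite("pics/p1.png",np.hstack([A,B]))
print(proj(T,status.read_state()["tool_pos"]),proj(S,status.read_state()["tool_pos"]))
E
```

```text
t 3.13 pos [0.5387 0.0567 0.1197] yaw -15.38 tilt [-4.7e-03 -2.0e-04 -1.0e+00] | shift [-0.0034 -0.0029  0.0397] turn 0.12 | F [ 0.3 -0.5  0.4] w 0.0 0.0
shift if turned first [-0.0034 -0.0029  0.0397]
[[300.96071149 181.71790189]] [[309.73819877 196.57564628]]
```

View pics/p1.png

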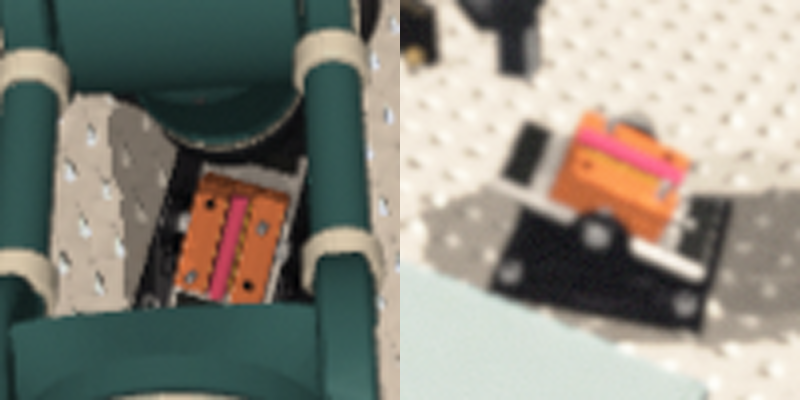

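The side view shows the closed fingertips at (519,72) in the right half, above the raised rear tab at (527,150). I'll press down from here.

Call:
drive_tool:
  rows:
    - [0,0,0,-0.003,-0.003,0.02,0]
    - [0,0,0,0,0,0.018,0]
    - [0,0,0,0,0,0.006,0]
    - [0,0,0,0,0,0.006,0]
    - [0,0,0,0,0,0.005,0]
    - [0,0,0,0,0,0.004,0]
    - [0,0,0,0,0,0.004,0]
    - [0,0,0,0,0,0,0]

```text
time: 3.9
tool_pos: [0.5453, 0.0533, 0.0607]
tcp_rot: [0.418, 3.108, 0.001]
wrist_force: [0.4, -0.7, 3.0]
width: 0.002
grip_force: 1.5
```

Call:
drive_tool:
  rows:
    - [0,0,0,0,0,0.003,0]
    - [0,0,0,0,0,0.003,0]
    - [0,0,0,0,0,0.002,0]
    - [0,0,0,0,0,0,0]
    - [0,0,0,0,0,0,0]

```text
time: 4.32
tool_pos: [0.5459, 0.0532, 0.0533]
tcp_rot: [0.418, 3.107, 0.001]
wrist_force: [0.8, -1.5, 5.5]
width: -0.001
grip_force: 2.5
```

```bash
python3 - <<'E'
from h import *
goto(.541,.053,.048,-15.5)
S=read_camera("side"); cv2.imwrite("pics/s2.png",S["color"][:,:,::-1])
goto(.541,.053,.048,-15.5)
E
```

```text
t 4.32 pos [0.5459 0.0532 0.0533] yaw -15.32 tilt [ 6.8e-03 -4.0e-04 -1.0e+00] | shift [ 0.0047 -0.0015  0.0053] turn 0.18 | F [ 0.8 -1.5  5.5] w -0.001 2.4607558746356517
shift if turned first [ 0.0047 -0.0015  0.0053]
t 4.37 pos [0.5459 0.0532 0.0533] yaw -15.32 tilt [ 6.8e-03 -4.0e-04 -1.0e+00] | shift [ 0.0048 -0.0015  0.0052] turn 0.18 | F [ 0.8 -1.8  4.5] w 0.001 2.7172543108463287
shift if turned first [ 0.0047 -0.0015  0.0052]
```

Call:
drive_tool:
  rows:
    - [0,0,0,0.002,0,0.002,0]
    - [0,0,0,0.002,0,0.002,0]
    - [0,0,0,0,0,0.001,0]
    - [0,0,0,0,0,0,0]
    - [0,0,0,0,0,0,0]

```text
time: 4.78
tool_pos: [0.5442, 0.0542, 0.0493]
tcp_rot: [0.417, 3.103, 0.002]
wrist_force: [3.8, -2.1, 6.6]
width: 0.0
grip_force: 3.2
```

Call:
drive_tool:
  rows:
    - [0,0,0,0,0,0.0008,0]
    - [0,0,0,0,0,0.0007,0]
    - [0,0,0,0,0,0,0]
    - [0,0,0,0,0,0,0]

```text
time: 5.12
tool_pos: [0.5442, 0.0542, 0.048]
tcp_rot: [0.417, 3.103, 0.002]
wrist_force: [4.0, -2.8, 7.4]
width: -0.003
grip_force: 3.7
```

```bash
python3 - <<'E'
from h import *
goto(.541,.053,.048,-15.5)
S=read_camera("side"); 
B=cv2.resize(S["color"][180:280,280:400,::-1],(720,600),interpolation=cv2.INTER_CUBIC)
cv2.imwrite("pics/p2.png",B)
E
```

```text
t 5.12 pos [0.5442 0.0542 0.048 ] yaw -15.32 tilt [ 1.100e-02 -4.000e-04 -9.999e-01] | shift [ 0.0028 -0.002  -0.0001] turn 0.18 | F [ 4.  -2.8  7.4] w -0.003 3.6819448275491595
shift if turned first [ 0.0028 -0.002  -0.0001]
```

View pics/p2.png

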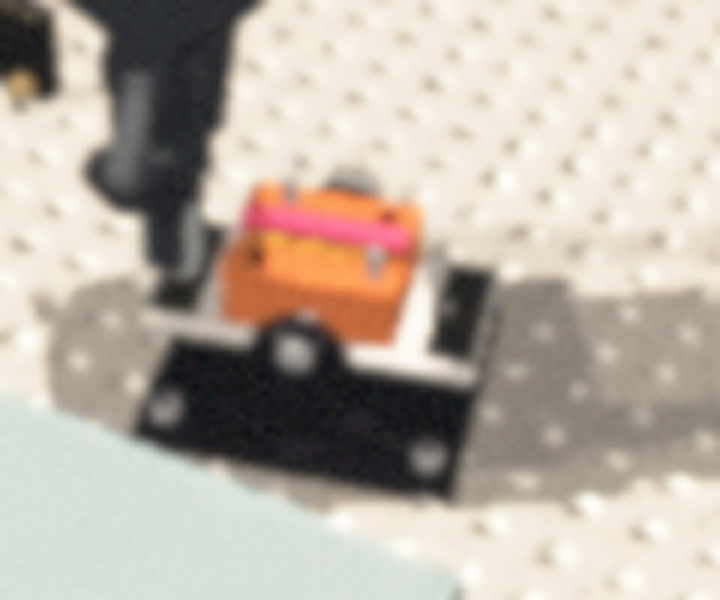

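The cradle looks level: its plate edge runs (145,318)–(475,378), parallel to the base screws. Next I'll lift off and go to the cover.

Call:
drive_tool:
  rows:
    - [0,0,0,0,0,-0.01,0]
    - [0,0,0,0,0,-0.02,0]
    - [0,0,0,0,0,-0.03,0]
    - [0,0,0,0,0,-0.03,0]
    - [0,0,1,0,-0.03,-0.02,0]
    - [0,0,2,0,-0.038,0,1]
    - [0,0,2,0,-0.038,0,1]
    - [0,0,2,0,-0.038,0,1]

```text
time: 5.83
tool_pos: [0.4951, -0.0837, 0.1558]
tcp_rot: [0.608, 3.079, 0.0]
wrist_force: [1.4, 0.3, -0.2]
width: 0.417
grip_force: 0.0
```

```bash
python3 -c "
from h import *
goto(.5003,-.237,.12,-28.3)"
```

```text
t 5.83 pos [ 0.4951 -0.0837  0.1558] yaw -22.36 tilt [ 2.6e-03 -5.0e-04 -1.0e+00] | shift [-0.0631 -0.1398  0.0359] turn 5.94 | F [ 1.4  0.3 -0.2] w 0.417 0.0
shift if turned first [-0.0772 -0.1325  0.0359]
```

Call:
drive_tool:
  rows:
    - [0,0,1.2,-0.014,-0.026,0.007,1]
    - [0,0,1.2,-0.014,-0.026,0.007,1]
    - [0,0,1.2,-0.014,-0.026,0.007,1]
    - [0,0,1.2,-0.014,-0.026,0.007,1]
    - [0,0,1.2,-0.014,-0.026,0.007,1]
    - [0,0,0,0,0,0,1]
    - [0,0,0,0,0,0,1]

```text
time: 6.42
tool_pos: [0.5036, -0.231, 0.119]
tcp_rot: [-0.773, -3.044, -0.001]
wrist_force: [-0.8, -0.8, -0.2]
width: 1.001
grip_force: 0.0
```

```bash
python3 - <<'E'
from h import *
goto(.5003,-.237,.05,-28.3)
T=read_camera("top");S=read_camera("side")
P=status.read_state()["tool_pos"]
print(proj(T,P),proj(S,P))
A=cv2.resize(T["color"][160:250,260:460,::-1],(800,360),interpolation=cv2.INTER_CUBIC)
B=cv2.resize(S["color"][130:190,260:420,::-1],(640,240),interpolation=cv2.INTER_CUBIC)
cv2.imwrite("pics/p3.png",np.vstack([A,np.pad(B,((0,0),(0,160),(0,0)))]))
# stand measurements, level
np.savez("lev.npz",T=T["color"],S=S["color"])
E
```

```text
t 6.42 pos [ 0.5036 -0.231   0.119 ] yaw -28.5 tilt [-6.e-04  7.e-04 -1.e+00] | shift [-0.     -0.0069  0.069 ] turn -0.2 | F [-0.8 -0.8 -0.2] w 1.001 0.0
shift if turned first [ 0.     -0.0069  0.069 ]
[[435.72512656 198.6089867 ]] [[324.16398888 131.84287442]]
```

View pics/p3.png

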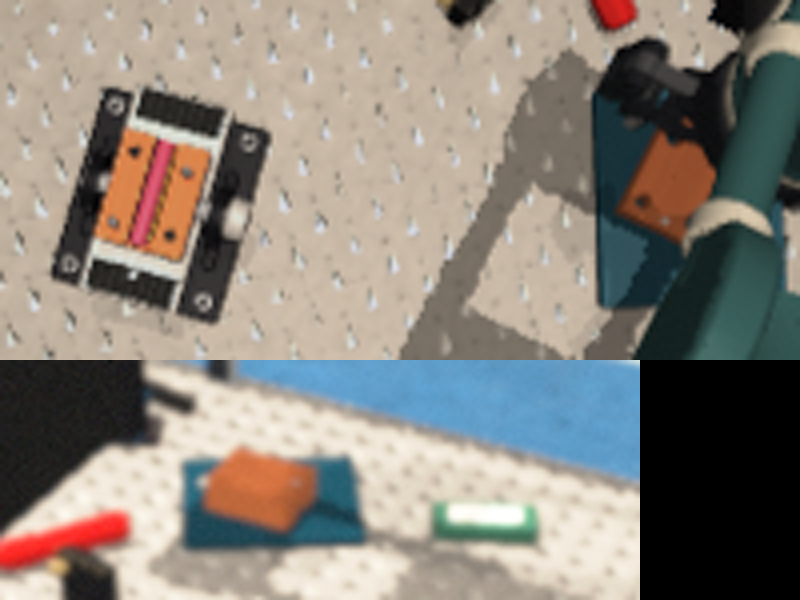

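```bash
python3 - <<'E'
from h import *
d=np.load("lev.npz"); T=read_camera("top"); T=dict(T); T["color"]=d["T"]
t=lambda c:ci(T,4,[260,160],c)
def yawof(v,ref): return np.degrees(np.arctan2(v[1],v[0])-np.arctan2(ref[1],ref[0]))
def two(A,B,pa,pb,z,n):
    a,b=atz(T,A,z),atz(T,B,z); y=yawof(b-a,np.subtract(pb,pa)); m=(a+b)/2-Rz(np.radians(y))@[*(np.add(pa,pb)/2),0]; print(n,"len",np.linalg.norm(b-a).round(4),"vs",np.hypot(*np.subtract(pb,pa)).round(4),"yaw",y.round(1),"centre",m.round(4))
db=blob(T,t((187,172)),2,1);da=blob(T,t((112,222)),2,1); print(da,db,t((112,222)),t((187,172)))
two(da,db,(-.022,.016),(.016,-.016),.0865,"dowels")
ha=blob(T,t((134,150)),3,-1);hb=blob(T,t((169,235)),3,-1); two(ha,hb,(.016,.016),(-.022,-.016),.072,"thread holes(guess)")
st=[blob(T,t(c),3,1) for c in((115,105),(249,142),(203,302),(69,263))]
w=np.array([atz(T,u,.011) for u in st]); print("screws",w.mean(0).round(4), [yawof(w[0]-w[3],(1,0)).round(1),yawof(w[1]-w[2],(1,0)).round(1),yawof(w[0]-w[1],(0,1)).round(1),yawof(w[3]-w[2],(0,1)).round(1)])
m=orange(T).copy(); m[:,:280]=m[:,:280]; k=np.zeros_like(m); k[185:235,275:325]=m[185:235,275:325]
k=cv2.morphologyEx(k,cv2.MORPH_CLOSE,np.ones((7,7))); c=max(cv2.findContours(k,0,2)[0],key=cv2.contourArea); r=cv2.minAreaRect(c); print(r,atz(T,r[0],.072).round(4))
h=cv2.cvtColor(T["color"],cv2.COLOR_RGB2HSV); pk=((h[...,0]>160)&(h[...,1]>110)); pk[:185]=0;pk[235:]=0;pk[:,:275]=0;pk[:,325:]=0
ys,xs=np.nonzero(pk); q=np.array([atz(T,u,.078) for u in zip(xs,ys)]); v=np.linalg.svd(q[:,:2]-q[:,:2].mean(0))[2][0]; v*=np.sign(v[0]); print("rod",q.mean(0).round(4),yawof(v,(1,0)).round(1),len(xs))
E
```

```text
[288.82978723 215.11347518] [305.58169935 203.1503268 ] [287.625 215.125] [306.375 202.625]
dowels len 0.0453 vs 0.0497 yaw -14.4 centre [0.4892 0.0672 0.0865]
thread holes(guess) len 0.0514 vs 0.0497 yaw -17.2 centre [0.4941 0.0681 0.072 ]
screws [0.4911 0.0683 0.011 ] [np.float64(-15.0), np.float64(-16.0), np.float64(-16.1), np.float64(-15.8)]
((297.4811096191406, 208.0660400390625), (22.939210891723633, 28.15891456604004), 15.945395469665527) [0.4901 0.0684 0.072 ]
rod [0.49   0.0685 0.078 ] -16.0 97
```

Call:
drive_tool:
  rows:
    - [0,0,-0.1,0,-0.0035,0.03,1]
    - [0,0,-0.1,0,-0.0035,0.03,1]
    - [0,0,0,0,0,0.02,1]
    - [0,0,0,0,0,0.02,1]
    - [0,0,0,0,0,0.01,1]
    - [0,0,0,0,0,0,1]
    - [0,0,0,0,0,0,1]

```text
time: 7.15
tool_pos: [0.5009, -0.2354, 0.009]
tcp_rot: [-0.762, -3.047, -0.0]
wrist_force: [-0.6, -0.1, 0.1]
width: 0.997
grip_force: 0.0
```

Call:
drive_tool:
  rows:
    - [0,0,0,0,0,0.001,0.75]
    - [0,0,0,0,0,0,0.6]
    - [0,0,0,0,0,0,0.3]
    - [0,0,0,0,0,0,0.3]
    - [0,0,0,0,0,0,0.3]
    - [0,0,0,0,0,0,0.3]
  force: 60

```text
time: 7.65
tool_pos: [0.5021, -0.237, 0.0096]
tcp_rot: [0.764, 3.044, -0.001]
wrist_force: [-0.2, 0.5, 5.7]
width: 0.574
grip_force: 64.8
```

```bash
python3 -c "
from h import *
goto(.5003,-.237,.1,-15.9)"
```

```text
t 7.65 pos [ 0.5021 -0.237   0.0096] yaw -28.16 tilt [ 0.0027 -0.0014 -1.    ] | shift [ 0.0013 -0.0008 -0.0905] turn -12.26 | F [-0.2  0.5  5.7] w 0.574 64.76971708238125
shift if turned first [ 0.0014 -0.0006 -0.0905]
```

Call:
drive_tool:
  rows:
    - [0,0,0,0,0,-0.01,0.3]
    - [0,0,0,0,0,-0.02,0.3]
    - [0,0,0,0,0,-0.03,0.3]
    - [0,0,0,0,0,-0.03,0.3]
    - [0,0,0,0,0,-0.03,0.3]
    - [0,0,0,0,0,-0.02,0.3]
    - [0,0,0,0,0,0,0.3]

```text
time: 8.23
tool_pos: [0.5036, -0.2378, 0.1534]
tcp_rot: [0.762, 3.038, -0.003]
wrist_force: [0.2, -0.7, -3.1]
width: 0.578
grip_force: 63.8
```

```bash
python3 -c "
from h import *
goto(.4913,.0679,.13,-15.9)"
```

```text
t 8.23 pos [ 0.5036 -0.2378  0.1534] yaw -28.16 tilt [ 0.0082 -0.0043 -1.    ] | shift [0.1553 0.2637 0.022 ] turn -12.26 | F [ 0.2 -0.7 -3.1] w 0.578 63.78871243447065
shift if turned first [0.0958 0.2907 0.022 ]
```

Call:
drive_tool:
  rows:
    - [0,0,-1.5,0.015,0.03,0,0.3]
    - [0,0,-1.5,0.015,0.03,0,0.3]
    - [0,0,-1.5,0.015,0.03,0,0.3]
    - [0,0,-1.5,0.015,0.03,0,0.3]
    - [0,0,-1.5,0.015,0.03,0,0.3]
    - [0,0,-1.5,0.013,0.03,0,0.3]
    - [0,0,-1.5,0.013,0.03,0,0.3]
    - [0,0,-1.7,0.013,0.03,0,0.3]

```text
time: 8.9
tool_pos: [0.4872, 0.0306, 0.1457]
tcp_rot: [-0.434, -3.108, 0.001]
wrist_force: [0.7, -0.1, -3.9]
width: 0.573
grip_force: 63.8
```

Call:
drive_tool:
  rows:
    - [0,0,0,0.005,0.02,0,0.3]
    - [0,0,0,0,0.01,0,0.3]
    - [0,0,0,0,0,0,0.3]
    - [0,0,0,0,0,0,0.3]

```text
time: 9.23
tool_pos: [0.492, 0.0591, 0.1465]
tcp_rot: [-0.434, -3.11, 0.002]
wrist_force: [0.3, -0.9, -4.2]
width: 0.568
grip_force: 64.0
```

```bash
python3 -c "
from h import *
goto(.4913,.0679,.11,-15.9)"
```

```text
t 9.23 pos [0.492  0.0591 0.1465] yaw -15.88 tilt [-2.1e-03 -9.0e-04 -1.0e+00] | shift [0.003  0.0083 0.0365] turn 0.02 | F [ 0.3 -0.9 -4.2] w 0.568 64.00152124464512
shift if turned first [0.003  0.0083 0.0365]
```

Call:
drive_tool:
  rows:
    - [0,0,0,0.001,0.004,0.012,0.3]
    - [0,0,0,0.001,0.004,0.012,0.3]
    - [0,0,0,0.001,0,0.012,0.3]
    - [0,0,0,0,0,0,0.3]
    - [0,0,0,0,0,0,0.3]
    - [0,0,0,0,0,0,0.3]

```text
time: 9.73
tool_pos: [0.4918, 0.0674, 0.1113]
tcp_rot: [-0.437, -3.11, 0.001]
wrist_force: [-0.4, 0.4, -3.7]
width: 0.572
grip_force: 63.9
```

```bash
python3 - <<'E'
from h import *
goto(.4913,.0679,.0955,-15.9)
T=read_camera("top");S=read_camera("side")
A=cv2.resize(T["color"][160:260,250:350,::-1],(400,400),interpolation=cv2.INTER_CUBIC)
B=cv2.resize(S["color"][180:280,280:380,::-1],(400,400),interpolation=cv2.INTER_CUBIC)
cv2.imwrite("pics/p4.png",np.hstack([A,B]))
q=np.array([[x,y,z] for z in(0,24) for x in(-32,32) for y in(25,-25)])*1e-3
P=status.read_state()["tool_pos"]; R=Rz(np.radians(-15.9))
w=(q+[-.0013,0,.0004])@R.T+P; print(((proj(S,w)-[280,180])*4).round(0).tolist()); print(((proj(T,w)-[250,160])*4).round(0).tolist())
E
```

```text
t 9.73 pos [0.4918 0.0674 0.1113] yaw -15.99 tilt [-9.e-04 -2.e-04 -1.e+00] | shift [0.0006 0.0003 0.0158] turn -0.09 | F [-0.4  0.4 -3.7] w 0.572 63.858750723302364
shift if turned first [0.0006 0.0003 0.0158]
[[266.0, 133.0], [285.0, 74.0], [144.0, 113.0], [168.0, 55.0], [267.0, 96.0], [287.0, 37.0], [143.0, 76.0], [168.0, 19.0]]
[[124.0, 227.0], [213.0, 252.0], [157.0, 113.0], [246.0, 138.0], [119.0, 224.0], [211.0, 249.0], [153.0, 107.0], [244.0, 132.0]]
```

View pics/p4.png

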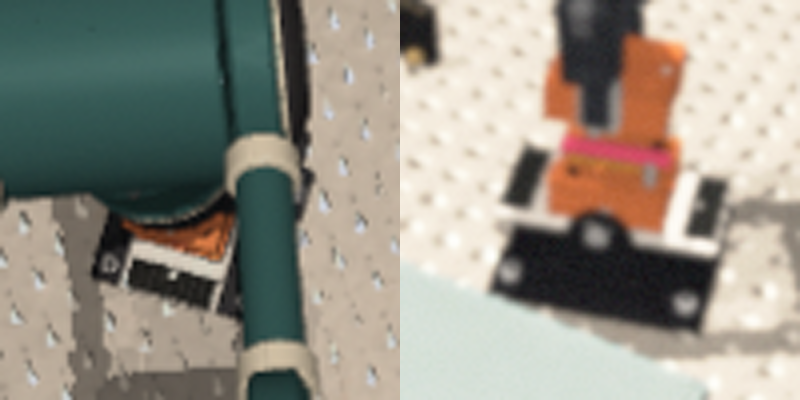

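The side view shows the cover level above the lower half, its white dot at the front end ((665,70) in the right half). Its corners match the prediction within about a pixel. I'll descend by feel.

Call:
drive_tool:
  rows:
    - [0,0,-0.1,0.0006,0,0.01,0.3]
    - [0,0,0,0,0,0.008,0.3]
    - [0,0,0,0,0,0.004,0.3]
    - [0,0,0,0,0,0.002,0.3]
    - [0,0,0,0,0,0.002,0.3]
    - [0,0,0,0,0,0,0.3]
    - [0,0,0,0,0,0,0.3]

```text
time: 10.42
tool_pos: [0.4915, 0.068, 0.0857]
tcp_rot: [-0.433, -3.112, -0.0]
wrist_force: [1.0, 0.4, -4.3]
width: 0.576
grip_force: 64.1
```

Call:
drive_tool:
  rows:
    - [0,0,0,0,0,0.001,0.3]
    - [0,0,0,0,0,0.001,0.3]
    - [0,0,0,0,0,0.001,0.3]
    - [0,0,0,0,0,0,0.3]
    - [0,0,0,0,0,0,0.3]

```text
time: 10.83
tool_pos: [0.4914, 0.068, 0.0828]
tcp_rot: [-0.433, -3.112, 0.0]
wrist_force: [-0.4, -0.5, -3.8]
width: 0.575
grip_force: 64.1
```

Call:
drive_tool:
  rows:
    - [0,0,0,0,0,0.001,0.3]
    - [0,0,0,0,0,0.001,0.3]
    - [0,0,0,0,0,0.001,0.3]
    - [0,0,0,0,0,0.001,0.3]
    - [0,0,0,0,0,0,0.3]
    - [0,0,0,0,0,0,0.3]

```text
time: 11.33
tool_pos: [0.4913, 0.068, 0.0786]
tcp_rot: [-0.433, -3.111, 0.0]
wrist_force: [0.3, 0.2, -4.6]
width: 0.57
grip_force: 64.1
```

Call:
drive_tool:
  rows:
    - [0,0,0,0,0,0.001,0.3]
    - [0,0,0,0,0,0.001,0.3]
    - [0,0,0,0,0,0.001,0.3]
    - [0,0,0,0,0,0.001,0.3]
    - [0,0,0,0,0,0,0.3]
    - [0,0,0,0,0,0,0.3]
  force: 90

```text
time: 11.83
tool_pos: [0.4916, 0.068, 0.0754]
tcp_rot: [0.433, 3.111, 0.0]
wrist_force: [-4.0, -0.2, 3.9]
width: 0.561
grip_force: 99.5
```

Call:
drive_tool:
  rows:
    - [0,0,0,0,0,0.001,0.3]
    - [0,0,0,0,0,0.001,0.3]
    - [0,0,0,0,0,0.001,0.3]
    - [0,0,0,0,0,0.0005,0.3]
    - [0,0,0,0,0,0,0.3]
    - [0,0,0,0,0,0,0.3]

```text
time: 12.33
tool_pos: [0.4916, 0.068, 0.072]
tcp_rot: [0.433, 3.111, 0.0]
wrist_force: [-4.0, -0.4, 7.7]
width: 0.562
grip_force: 99.9
```

Call:
drive_tool:
  rows:
    - [0,0,0,0.0004,0,0.0005,0.3]
    - [0,0,0,0,0,0.0005,0.3]
    - [0,0,0,0,0,0,0.3]
    - [0,0,0,0,0,0,0.3]
    - [0,0,0,0,0,0,0.3]

```text
time: 12.75
tool_pos: [0.4916, 0.0681, 0.0717]
tcp_rot: [0.433, 3.111, 0.0]
wrist_force: [-5.8, -0.2, 11.1]
width: 0.564
grip_force: 100.8
```

Call:
drive_tool:
  rows:
    - [0,0,0,0.0005,0,0.0005,0.3]
    - [0,0,0,0.0005,0,0.0005,0.3]
    - [0,0,0,0,0,0,0.3]
    - [0,0,0,0,0,0,0.3]
    - [0,0,0,0,0,0,0.3]

```text
time: 13.17
tool_pos: [0.4917, 0.0681, 0.0717]
tcp_rot: [0.432, 3.109, -0.0]
wrist_force: [-5.5, -3.1, 16.0]
width: 0.57
grip_force: 101.4
```

```bash
python3 - <<'E'
from h import *
goto(.4913,.0679,.0716,-15.9); s=status.read_state(); print(s["torque"])
S=read_camera("side"); cv2.imwrite("pics/p5.png",cv2.resize(S["color"][180:280,280:380,::-1],(600,600),interpolation=cv2.INTER_CUBIC))
E
```

```text
t 13.17 pos [0.4917 0.0681 0.0717] yaw -15.84 tilt [ 2.8e-03 -6.0e-04 -1.0e+00] | shift [ 0.0003 -0.0003  0.0001] turn 0.06 | F [-5.5 -3.1 16. ] w 0.57 101.35297380387783
shift if turned first [ 0.0003 -0.0003  0.0001]
[-0.42265591  1.00796764  0.02612224]
```

View pics/p5.png

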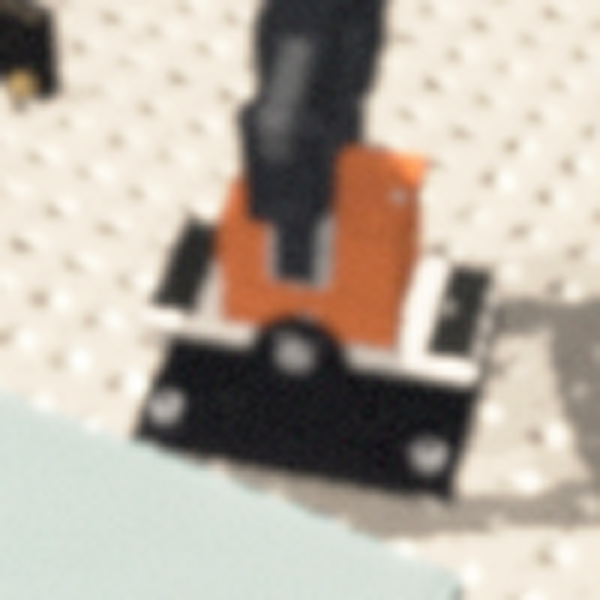

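Call:
drive_tool:
  rows:
    - [0,0,0,0.0005,0,0.0007,0.3]
    - [0,0,0,0.0005,0,0.0007,0.3]
    - [0,0,0,0,0,0,0.3]
    - [0,0,0,0,0,0,0.3]
    - [0,0,0,0,0,0,0.3]
    - [0,0,0,0,0,0,0.3]

```text
time: 13.72
tool_pos: [0.4917, 0.0681, 0.0717]
tcp_rot: [0.432, 3.107, -0.001]
wrist_force: [-6.7, -3.9, 22.5]
width: 0.567
grip_force: 102.2
```

```bash
python3 - <<'E'
from h import *
goto(.4913,.0679,.0716,-15.9); s=status.read_state(); print(s["torque"])
S=read_camera("side"); L=np.load("lev.npz")["S"]
# plate near-edge slope now vs before pressing: brightness-weighted edge rows at two column bands
def edge(img):
    g=cv2.GaussianBlur(img.astype(float).sum(2),(3,3),0); out=[]
    for c in list(range(306,317))+list(range(343,357)):
        d=np.diff(g[228:250,c]); d=np.clip(-d,0,None); d[d<.5*d.max()]=0; out.append((c,228.5+(d*np.arange(len(d))).sum()/d.sum()))
    o=np.array(out); return np.polyfit(o[:,0],o[:,1],1)
for n,i in(("level,free",L),("now",S["color"])):
    k=edge(i); print(n,k.round(4),np.polyval(k,[310,350]).round(2))
E
```

```text
t 13.72 pos [0.4917 0.0681 0.0717] yaw -15.83 tilt [ 0.0045 -0.0011 -1.    ] | shift [ 0.0003 -0.0003  0.0001] turn 0.07 | F [-6.7 -3.9 22.5] w 0.567 102.1511435508728
shift if turned first [ 0.0003 -0.0003  0.0001]
[-0.69627637  1.28151167 -0.0329225 ]
level,free [1.385000e-01 1.940234e+02] [236.97 242.51]
now [1.441000e-01 1.921502e+02] [236.82 242.58]
```

The cover has stopped hard at the same height while the press force rose to about 26 N, counting the cover's weight. The cradle edge hasn't moved. I'll hand it in now.

```bash
python3 -c "
from h import *
print(workorder.finish_job())"
```

```text
the job is handed in; nothing more can be done
None
```

I levelled the cradle and set the cover on its dowels with the white dot to the front; the arm is still holding it pressed flush at about 26 N, and the job was handed in at about 14 s with no result returned.

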